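# Isolate, close and re-energise a heated film mould

### The arm

A 7-joint arm with a two-finger parallel gripper is mounted at the origin on a cart in front of the work surface, level with it; the furniture and walls round the work are solid. World frame = base frame: x ahead of the robot, y to its left, z up, the work surface at z = 0. Lengths are in mm, angles in rad, forces in N, time in s.
With the tool pointing down it reaches from about 400 to 875 mm from the base axis. Payload 4.4 kg.
Tool frame: the origin (TCP) lies on the centre line of the jaws, within the pads' length; the fingertips stand 25 mm ahead of it and the grasp point (between the pads) lies 6 mm ahead of it (ctrl.finger_overhang is the distance from the TCP to the fingertips, in mm); z points along the fingers, y is the line along which they close (so a half turn about z gives the same grasp; the last joint's range is limited). The gripper opens to 85 mm and grips with 20 to 120 N. Pads are 22 mm wide; open, the fingers measure 114 mm over their backs; the gripper's body (76 mm by 85 mm) begins 54 mm behind the grasp point. The pads swing forward as they close: fully open they stand 13 mm farther back than shut.
Start: joints at [-0.066, 0.628, 0.038, 1.517, -0.027, 0.996, -0.02], TCP at [650.013, 0.026, 256.313] pointing down, gripper open.
Joint ranges: [-3.06, 3.06], [-0.37, 2.12], [-1.25, 1.32], [0.18, 2.47], [-1.1, 4.24], [0.23, 1.98], [-2.94, 2.94]. Speed limits (rad/s): [2.57, 2.57, 3.14, 3.14, 3.14, 3.14, 3.14].

### API

Orientations are given as [roll, pitch, yaw] about the fixed x, y, z axes, in that order (R = Rz(yaw) Ry(pitch) Rx(roll)).
In Python, from cell import ctrl gives the robot as it stands. The module is installed in compiled form; this text tells all that it offers.
- The arm moves only by the tool play_rows, never from a script. Its argument "targets" is a list of rows, each a list of 5 numbers: the closure, from 0 (fully open) to 1 (shut), then the shift along the tool's x, y, z in cm, then the turn about the tool's z in degrees. In form: [[gripper, dx, dy, dz, spin], ...]. A call has 1 to 10 rows; each row is the pose to reach, as a shift and turn from the pose commanded when the call began, along the tool's axes at that moment; what a row does not reach only later rows make up. A row lasts 1/10 s, in which the tool goes at most 50 mm and 8.59 degrees, less where a joint would pass 70% of its speed; a pose out of reach is approached as far as the arm can. A call with a gripper value outside its range is refused whole. The fingers move at their own pace and stop on an object; the grip force is fixed at half the most. Time passes only in rows, so rows that repeat a pose let the fingers close. It gives the time, the measured TCP pose, the force, the opening and the grip force at its end, in the units of the state.
- ctrl.read_state(): the state, without advancing time (a new reading comes with each control period).
- ctrl.get_image(name): name is "scene" or "side" or "wrist"; returns (picture, depth): 400x640x3 uint8, red, green, blue; 400x640 float32, mm along the optical axis (not along the pixel's ray), 0 where there is no reading.
- ctrl.calibration(name): a dict with "vfov" (degrees; the focal length in pixels is half the picture's height over the tangent of half this angle, whatever the lens; pixels are square), "cx", "cy" (the principal point, pixels), "extrinsics" (4x4, takes a point from camera to world coordinates); the wrist camera has in their place "mount" (4x4, takes a point from camera to tool coordinates, whose origin is the TCP and whose axes are the flange's). Camera axes: x right, y down, z forward; pixel columns grow to the right and rows downward; lengths in mm; the calibration is good to about 2 mm. A picture is of the moment at which its call begins: read the wrist's pose just before it. calibration takes no time and is no camera call.
- ctrl.finish_job(): hands the job in; it is judged then, once.
Trained networks look in the newest picture that a camera, given by its name, has taken for a name from the list of things; names that differ only in an ending like _2 or _b are one class to them, and where a whole thing is asked for, a point or a joint stands for the part that bears it (a point fixed in the world has none). Each returns a list of dicts, best first, with "confidence" (0 to 1); they miss things now and then, are a little off and sometimes report something else, mostly with a low value. They report only what shows in the picture. A call takes as long as a camera call.
- ctrl.search_frame(camera, name): "bbox" ([left, top, right, bottom] in pixels, round what is visible of it).
- ctrl.trace(camera, name): "pixels" (400x640 bool, what is visible of it) and "bbox" ([left, top, right, bottom] in pixels, round what is visible of it).
The state is a dict: "clock": time; "qpos": joint angles; "qd": joint speeds; "tau": joint torques, N m; "eef_pos": TCP position; "tool_rot": TCP orientation; "force": force on the tool from outside, world axes, zero at the start; "torque": the same for the moment, N m; "width": finger opening in mm; "gripper_force": force on a finger pad.
Only numpy, scipy, OpenCV 4.12 (cv2) and the standard library are available. Lean on these libraries where they do the work, as an engineer would, in place of code of your own. Each camera call takes 0.05 s, during which the arm holds its last target. There are 200 camera calls.

### The job

The heated film mould has been left switched on while its top platen is still in the rack: first flip the toggle lever over to off. Draw the platen out of the rack by the end that sticks out and lay it flat on the bench without dropping it, then take it again by its handle and lower it gently and level over the two guide pins until it rests fully down on the lower platen, and only then let it go. Last, flip the toggle back over to on until it clicks, and leave the beaker, the timer and the powder jar where they are.

Things in the scene. Friction and masses are not known exactly. Their poses are not given: they have to be found in the camera images.
- mould: Film mould, fixed: a grey steel box 180 (x) x 160 (y) mm, top 38 mm above the bench; origin on the bench, 50 mm behind the box's middle. x from front to back (away from the robot), y left, z up. Rear: lower platen with two guide pins. Front: flat deck with the toggle, a fixed black dial (x -105, y +45, 40 wide, top at 55 mm), a small low lens.
- mould_seat (a point): Centre of the top face of the mould's aluminium lower platen (54 in x, 120 in y), 48 mm above the bench and 15 mm in front (-x) of the mould's origin; axes as the mould's. Two steel guide pins 8 mm thick stand at y = +46 and -46 mm from here; they end 36 mm above this face, the last 14 mm tapering to a nose 3 mm thick.
- toggle_pivot (a point): Pivot of the toggle lever, in its steel bushing on the mould's deck: 90 mm in front (-x) and 30 mm to the right (-y) of mould_seat, 46 mm above the bench; axes as the mould's. The lever is a steel bat 35 mm long from here, 6 mm thick at the root, nearly 10 mm by its rounded tip. It swings only in the y-z plane, 0.38 rad either side of upright.
- toggle_tip (a point): A point on the toggle lever's axis 30 mm from its pivot, just under the rounded tip; it moves with the lever. It stands 28 mm above the pivot and 11 mm to its left (on) or right (off).
- toggle (a joint): Lever angle, rad: 0 = on, leaning to the dial (+y of the mould); 0.76 = off, leaning away from the dial (-y); 0.38 = upright. A spring holds it at both stops: about 5 N sideways at the tip starts it, less nearer upright; past upright it jumps to the other stop by itself. Starts on.
- platen_centre (a point): Top platen, loose: aluminium plate 120 (x) x 54 (y) x 12 mm, 0.27 kg; the point is the plate's centre, half-way up its thickness. Through holes 10 mm wide at x = +46 and -46 mm; fits the pins either way round. Starts level in the rack, underside 22 mm above the bench, its -x end sticking out about 40 mm, the handle under the roof.
- platen_handle (a point): Centre of the platen's handle, a black bar 40 (x) x 14 (y) x 14 mm high on two thin posts, 25 mm above platen_centre, straight over it (bar from 18 to 32 mm above platen_centre; 12 mm of space between plate and bar). Axes as the platen's.
- rack_mouth (a point): Rack, fixed: grey sheet-steel box 92 deep, 68 wide, 69 mm high (foot flanges 4 mm high stand out 14 mm at both sides), open in front. The point is the middle of its floor's front edge, 22 mm above the bench; x into the rack, y across, z up. Inside 62 wide, 44 high. The platen leaves only along -x, clear after about 85 mm.
- beaker_at (a point): Glass beaker, 52 mm wide, 70 high, on the bench at the left; point on its axis 10 mm up. Not to be disturbed.
- timer_at (a point): White lab timer 54 x 62 x 16 mm, flat on the bench at the left; point at its centre 10 mm up. Not to be disturbed.
- jar_kcl_at (a point): White powder jar with white cap, 45 mm wide, 56 high, on the bench at the right; point on its axis 10 mm up. Not to be disturbed.

How it is judged:
By the outcome, as a careful person would: the job done as asked, in the order asked, and still so for the second after the job is handed in, with the robot touching nothing.
It also fails if it takes over 61 s, if anything falls off the work surface, if the arm or the gripper's body presses on something with over 40 N, if the wrist force passes 120 N, or if a joint passes its speed limit or range.

## Working session

There is one attempt and no reset: what is moved stays moved. The work goes in short steps, Python scripts to look and compute and a tool call to move; the robot and the scene stay as the last step left them, time stands still between calls to the robot, and variables do not carry over. Pictures are saved under pics/ and viewed, at most 10 in all, crops included, and the job is handed in when it is done.

Besides the shell and the picture viewer there is one more tool, called in YAML: its name, and indented under it one key for each argument. play_rows: Moves the arm, as the interface text tells. Its arguments: {"type":"object","properties":{"targets":{"type":"array"}},"required":["targets"]}

```bash
mkdir -p pics
cat > h.py <<'E'
import numpy as np, cv2
from cell import ctrl
from scipy.spatial.transform import Rotation as R
def snap(n):
    s=ctrl.read_state(); im,d=ctrl.get_image(n); c=ctrl.calibration(n)
    if 'extrinsics' in c: T=np.array(c['extrinsics'])
    else:
        W=np.eye(4); W[:3,:3]=R.from_euler('xyz',s['tool_rot']).as_matrix(); W[:3,3]=s['eef_pos']; T=W@np.array(c['mount'])
    f=200/np.tan(np.radians(c['vfov'])/2)
    v,u=np.mgrid[:400,:640]
    P=np.stack([(u-c['cx'])/f*d,(v-c['cy'])/f*d,d],-1)@T[:3,:3].T+T[:3,3]
    P[d<=0]=np.nan
    return im,d,P,T,f,c
def save(n,im): cv2.imwrite('pics/'+n+'.png',im[:,:,::-1])
E
python3 - <<'E'
from h import *
s=ctrl.read_state(); print(s['eef_pos'],s['tool_rot'],s['clock'],s['width'],ctrl.finger_overhang)
ims=[]
for n in['scene','side','wrist']:
    im,d,P,T,f,c=snap(n); np.save(n+'_P.npy',P); save(n,im); print(n,T.round(2).tolist(),f)
    for k in ['mould','mould_seat','toggle_tip','platen_centre','platen_handle','rack_mouth','beaker_at','timer_at','jar_kcl_at']:
        try: r=ctrl.trace(n,k)
        except Exception as e: print(k,e); continue
        for q in r[:1]:
            m=q['pixels']; p=P[m]; print(k,round(q['confidence'],2),q['bbox'],m.sum(),np.nanpercentile(p,[2,50,98],axis=0).round(0).tolist())
            np.save(f'{n}_{k}.npy',m)
print(ctrl.read_state()['clock'])
E
```

```text
[6.49425190e+02 1.36885076e-02 2.55385333e+02] [-3.13970591e+00  2.83228579e-06  1.57073957e+00] 0.0 85.28932321371039 25.0
scene [[0.72, -0.46, 0.52, -96.58], [-0.7, -0.46, 0.55, -652.72], [-0.01, -0.76, -0.65, 768.3], [0.0, 0.0, 0.0, 1.0]] 395.3247279053793
mould 0.95 [328.4, 201.9, 414.1, 270.4] 3627 [[427.0, -305.0, 8.0], [504.0, -236.0, 38.0], [609.0, -147.0, 58.0]]
mould_seat 0.62 [328.5, 204.7, 417.6, 271.0] 3559 [[427.0, -305.0, 11.0], [503.0, -235.0, 38.0], [607.0, -146.0, 59.0]]
platen_centre 0.68 [293.1, 170.7, 317.5, 188.0] 312 [[511.0, 31.0, -1.0], [539.0, 57.0, 33.0], [571.0, 92.0, 60.0]]
platen_handle 0.79 [292.2, 171.3, 316.1, 192.1] 295 [[511.0, 34.0, -1.0], [536.0, 58.0, 33.0], [571.0, 107.0, 53.0]]
rack_mouth 0.65 [299.6, 156.7, 342.0, 191.5] 893 [[551.0, 15.0, 2.0], [592.0, 29.0, 59.0], [639.0, 94.0, 71.0]]
beaker_at 0.85 [201.3, 147.5, 219.9, 167.1] 339 [[386.0, 341.0, 5.0], [405.0, 352.0, 46.0], [434.0, 392.0, 70.0]]
timer_at 0.7 [223.6, 175.9, 245.8, 189.2] 295 [[370.0, 199.0, -1.0], [398.0, 231.0, 15.0], [435.0, 278.0, 19.0]]
jar_kcl_at 0.83 [410.9, 283.4, 438
[... 1149 characters left out ...]
53618
mould 0.85 [149.4, 259.9, 299.0, 360.1] 6240 [[433.0, -248.0, 13.0], [564.0, -175.0, 39.0], [613.0, -133.0, 55.0]]
mould_seat 0.79 [151.7, 261.9, 298.6, 356.0] 6090 [[434.0, -248.0, 13.0], [564.0, -176.0, 39.0], [612.0, -133.0, 52.0]]
platen_centre 0.69 [197.1, 93.5, 221.5, 140.8] 1201 [[513.0, 36.0, 31.0], [525.0, 62.0, 35.0], [539.0, 87.0, 36.0]]
platen_handle 0.89 [193.1, 90.0, 222.3, 146.5] 1164 [[513.0, 36.0, 31.0], [525.0, 61.0, 35.0], [539.0, 86.0, 36.0]]
rack_mouth 0.9 [216.5, 74.3, 314.0, 158.1] 7333 [[552.0, 25.0, 3.0], [597.0, 64.0, 70.0], [642.0, 104.0, 71.0]]
beaker_at 0.48 [220.1, 78.0, 315.1, 158.7] 7175 [[553.0, 26.0, 4.0], [597.0, 64.0, 70.0], [641.0, 104.0, 71.0]]
1.5
```

Run:
```python
from h import *
for n,k,lo,hi in [('wrist','mould',34,42),('scene','mould',34,42),('wrist','rack_mouth',66,74),('scene','rack_mouth',66,74),('wrist','platen_centre',30,38)]:
    P=np.load(n+'_P.npy'); m=cv2.dilate(np.load(f'{n}_{k}.npy').astype(np.uint8),np.ones((7,7)))>0
    q=P[m]; q=q[(q[:,2]>lo)&(q[:,2]<hi)]
    r=cv2.minAreaRect(q[:,:2].astype(np.float32)); print(n,k,len(q),r,cv2.boxPoints(r).round(0).tolist(),q[:,2].mean())
a=cv2.imread('pics/wrist.png'); b=cv2.imread('pics/scene.png')
cv2.imwrite('pics/v1.png',np.vstack([cv2.resize(a[60:,100:400],None,fx=1.0,fy=1.0)[:300,:300],cv2.resize(b[150:300,280:430],None,fx=2,fy=2)]))
a2=cv2.resize(a[60:380,120:400],None,fx=1.6,fy=1.6);b2=cv2.resize(b[150:300,280:430],(512,512))[:, :280]
cv2.imwrite('pics/v1.png',np.hstack([a2[:512],cv2.resize(b[160:280,290:430],(340,291)).copy() if 0 else cv2.copyMakeBorder(cv2.resize(b[160:280,290:430],(340,291)),0,221,0,0,cv2.BORDER_CONSTANT)]))
```

```text
wrist mould 2690 ((521.6156005859375, -197.315673828125), (183.9909210205078, 115.0652847290039), 6.220564842224121) [[424.0, -150.0], [436.0, -264.0], [619.0, -245.0], [607.0, -130.0]] 38.494304017745634
scene mould 2034 ((522.495849609375, -220.28395080566406), (184.4180908203125, 160.91732788085938), 5.9057135581970215) [[422.0, -150.0], [439.0, -310.0], [622.0, -291.0], [606.0, -131.0]] 38.122157966469466
wrist rack_mouth 6376 ((596.3233642578125, 59.222206115722656), (68.14832305908203, 92.31462097167969), 88.28599548339844) [[549.0, 27.0], [641.0, 24.0], [643.0, 92.0], [551.0, 95.0]] 69.7176756289711
scene rack_mouth 395 ((596.334716796875, 59.17467498779297), (72.00548553466797, 93.54676818847656), 88.4245376586914) [[549.0, 24.0], [642.0, 22.0], [644.0, 94.0], [551.0, 96.0]] 68.66730861533604
wrist platen_centre 1182 ((525.9058227539062, 60.99345016479492), (54.23565673828125, 28.11780548095703), 87.09041595458984) [[510.0, 35.0], [539.0, 33.0], [541.0, 87.0], [513.0, 89.0]] 34.707814543528
```

View pics/v1.png

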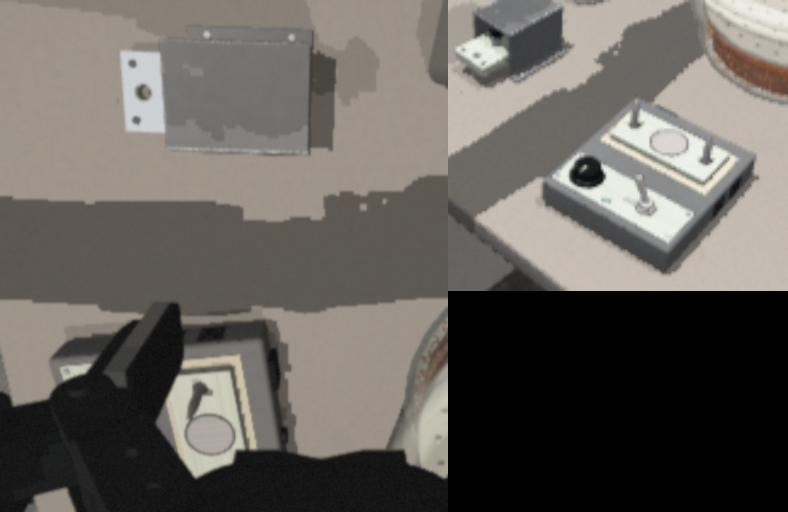

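play_rows:
  targets:
    - [1, -4, -3, 1, -2]
    - [1, -8, -6, 2, -4]
    - [1, -12, -9, 3, -6]
    - [1, -16, -13, 4, -6]
    - [1, -20, -16, 6, -6]
    - [1, -22.4, -18.2, 9, -6]
    - [1, -22.4, -18.2, 12.5, -6]
    - [1, -22.4, -18.2, 12.5, -6]

```text
clock: 2.3
eef_pos: [463.8, -224.5, 127.9]
tool_rot: [-3.133, -0.004, 1.672]
force: [-0.1, 0.4, -0.4]
width: 0.3
gripper_force: 0.0
```

Run:
```python
from h import *
im,d,P,T,f,c=snap('side'); save('s1',im); 
im2,d,P2,T,f,c=snap('scene'); 
print(P2[236:250,362:378,2].round(0).astype(int) if not np.isnan(P2[236:250,362:378,2]).any() else 0)
m=np.zeros((400,640),bool);m[230:252,360:382]=1
q=P2[m]; q=q[(q[:,2]>60)&(q[:,2]<82)]; print(len(q),q.round(0).tolist()[:40])
v=np.hstack([cv2.resize(im2[190:290,310:430],(480,400)),cv2.resize(im[130:230,280:360],(320,400))]); save('v2',v)
s=ctrl.read_state();print(s['eef_pos'],s['tool_rot'],s['clock'],s['width'])
```

```text
[[40 37 37 38 38 40 69 68 69 38 36 39 39 40 37 41]
 [40 39 39 38 37 40 65 65 66 64 37 38 40 39 36 38]
 [40 38 36 39 38 38 40 62 64 59 37 39 38 39 38 39]
 [40 40 39 38 41 39 40 59 60 60 41 41 40 38 37 38]
 [38 39 38 39 39 39 41 56 60 57 39 39 38 39 38 38]
 [38 39 39 39 37 40 39 41 53 54 46 39 40 39 40 37]
 [38 39 40 41 40 37 42 49 49 49 48 47 45 40 38 38]
 [39 41 39 40 40 42 44 50 45 46 47 49 46 40 38 40]
 [39 40 37 39 39 43 42 48 48 49 46 47 44 42 38 39]
 [39 39 41 38 36 43 43 43 46 45 47 44 45 43 39 38]
 [37 40 41 38 38 37 41 42 43 44 44 45 43 40 40 38]
 [40 41 38 40 40 40 39 42 44 42 41 43 40 36 36 40]
 [41 39 36 38 39 38 37 40 38 39 38 37 41 38 39 39]
 [38 41 38 38 39 37 40 38 38 39 38 37 38 40 39 40]]
27 [[467.0, -242.0, 77.0], [469.0, -244.0, 78.0], [470.0, -246.0, 78.0], [466.0, -243.0, 76.0], [466.0, -246.0, 78.0], [470.0, -247.0, 76.0], [473.0, -247.0, 74.0], [464.0, -245.0, 75.0], [465.0, -247.0, 75.0], [467.0, -249.0, 76.0], [470.0, -250.0, 74.0], [465.0, -245.0, 71.0], [465.0, -248.0, 73.0], [466.0, -250.0, 74.0], [469.0, -251.0, 72.0], [466.0, -248.0, 69.0], [468.0, -249.0, 68.0], [469.0, -251.0, 69.0], [466.0, -248.0, 65.0], [467.0, -250.0, 65.0], [469.0, -252.0, 66.0], [472.0, -252.0, 64.0], [468.0, -250.0, 62.0], [468.0, -253.0, 64.0], [468.0, -253.0, 60.0], [470.0, -255.0, 60.0], [466.0, -255.0, 60.0]]
[ 468.63364617 -223.35210659  131.50943157] [-3.14149148e+00 -9.55006479e-04  1.67605332e+00] 2.4 -0.10823215069405039
```

View pics/v2.png

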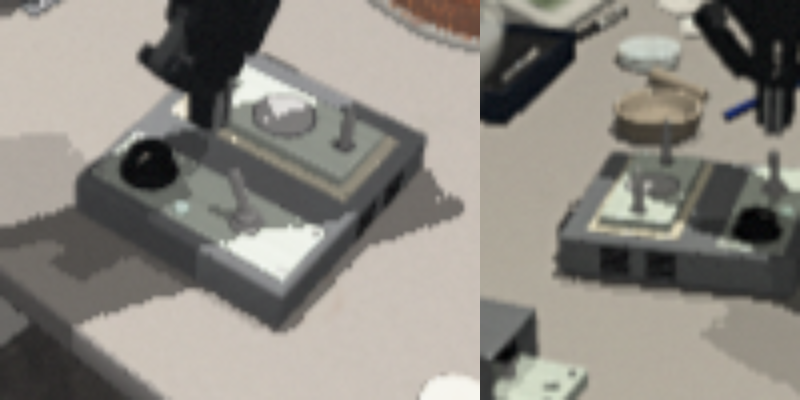

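play_rows:
  targets:
    - [1, 0, 0, 2.3, 0]
    - [1, 0, 0, 4.5, 0]
    - [1, 0, 0, 4.5, 0]
    - [1, -0.6, 0, 4.5, 0]
    - [1, -1.0, 0, 4.5, 0]
    - [1, -1.4, 0, 4.5, 0]
    - [1, -1.8, 0, 4.5, 0]
    - [1, -2.1, 0, 4.5, 0]
    - [1, -2.4, 0, 4.5, 0]
    - [1, -2.4, 0, 4.5, 0]

```text
clock: 3.4
eef_pos: [470.8, -248.4, 86.6]
tool_rot: [3.141, 0.0, 1.675]
force: [1.8, -0.3, -0.5]
width: 0.4
gripper_force: 0.2
```

Run:
```python
from h import *
s=ctrl.read_state();print(s['eef_pos'],s['force'])
im2,d,P2,T,f,c=snap('scene'); save('v3',cv2.resize(im2[200:270,330:420],(540,420)))
```

```text
[ 470.7918571  -248.3884748    86.57316563] [ 1.79608699 -0.32120836 -0.52217959]
```

View pics/v3.png

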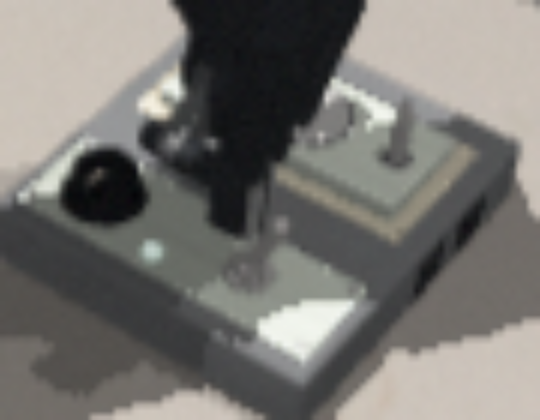

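play_rows:
  targets:
    - [1, 1, 0, 0, 0]
    - [1, 1, 0, -4, 0]
    - [1, 3, 0, -7, -6]
    - [1, 7, 2, -7, -14]
    - [1, 12, 4, -7, -22]
    - [1, 17, 5, -7, -30]
    - [1, 22, 7, -7, -38]
    - [0, 26, 8.6, -7, -46]
    - [0, 30.3, 8.6, -7, -54]
    - [0, 30.3, 8.6, -7, -62]

```text
clock: 4.45
eef_pos: [523.3, 72.2, 156.5]
tool_rot: [3.136, -0.002, 2.776]
force: [-0.1, -0.5, 0.1]
width: 43.3
gripper_force: 0.0
```

play_rows:
  targets:
    - [0, 0, 0, 0, -8]
    - [0, 0, 0, 0, -16]
    - [0, 0, 0, 0, -20]
    - [0, 0, 0, 0, -20]
    - [0, 0, 0, 0, -20]

```text
clock: 4.95
eef_pos: [523.9, 62.7, 156.1]
tool_rot: [-3.142, -0.001, 3.105]
force: [1.0, -0.5, 0.3]
width: 85.2
gripper_force: 0.0
```

Run:
```python
from h import *
s=ctrl.read_state();print(s['eef_pos'],s['tool_rot'],s['clock'])
im2,d,P2,T,f,c=snap('scene'); 
m=np.zeros((400,640),bool);m[230:256,360:390]=1
q=P2[m]; q=q[(q[:,2]>66)&(q[:,2]<82)]; print(len(q),q.mean(0))
im,d,P,T,f,c=snap('wrist')
r=ctrl.trace('wrist','platen_centre')
for q in r[:2]:
  p=P[q['pixels']]; p=p[(p[:,2]>29)&(p[:,2]<39)]; R0=cv2.minAreaRect(p[:,:2].astype(np.float32)); print(q['confidence'],len(p),R0,cv2.boxPoints(R0).round(1).tolist())
save('v4',np.hstack([cv2.resize(im,(480,300)),cv2.resize(im2[210:260,345:395],(300,300))]))
```

```text
[523.93894228  62.70581396 156.14970112] [-3.14157867e+00 -5.47286669e-04  3.10517811e+00] 4.95
17 [ 469.94450671 -266.86952033   73.2383633 ]
0.59 3490 ((539.9144287109375, 60.87229537963867), (54.21733474731445, 55.37641525268555), 87.38336181640625) [[511.0, 35.099998474121094], [566.2999877929688, 32.5], [568.7999877929688, 86.69999694824219], [513.5, 89.19999694824219]]
```

View pics/v4.png

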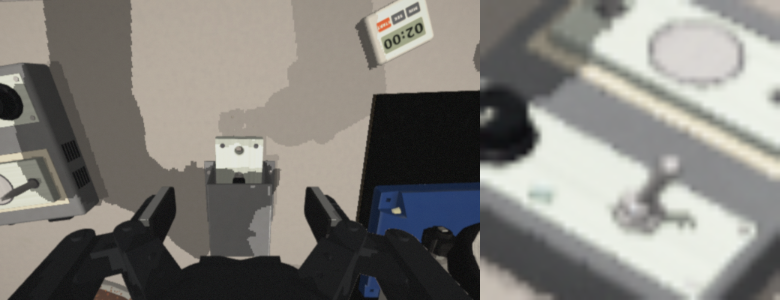

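play_rows:
  targets:
    - [0, -0.1, -0.12, 4, 0.5]
    - [0, -0.1, -0.12, 8, 0.5]
    - [0, -0.1, -0.12, 10, 0.5]
    - [0, -0.1, -0.12, 11.2, 0.5]
    - [0, -0.1, -0.12, 11.2, 0.5]
    - [0, -0.1, -0.12, 11.2, 0.5]
    - [1, -0.1, -0.12, 11.2, 0.5]
    - [1, -0.1, -0.12, 11.2, 0.5]
    - [1, -0.1, -0.12, 11.2, 0.5]
    - [1, -0.1, -0.12, 11.2, 0.5]

```text
clock: 6.1
eef_pos: [526.0, 61.3, 45.6]
tool_rot: [3.141, 0.002, 3.098]
force: [-1.8, -0.7, 6.1]
width: 52.3
gripper_force: 64.5
```

play_rows:
  targets:
    - [1, 1, 0, -0.05, 0]
    - [1, 2, 0, -0.05, 0]
    - [1, 3, 0, -0.05, 0]
    - [1, 4, 0, -0.05, 0]
    - [1, 5, 0, -0.05, 0]
    - [1, 6, 0, -0.05, 0]
    - [1, 7, 0, -0.05, 0]
    - [1, 8, 0, -0.05, 0]
    - [1, 9, 0, -0.05, 0]
    - [1, 9.8, 0, -0.05, 0]

```text
clock: 7.1
eef_pos: [424.4, 65.0, 44.3]
tool_rot: [-3.14, -0.004, 3.099]
force: [-0.7, -0.4, -3.1]
width: 52.3
gripper_force: 63.4
```

Run:
```python
from h import *
s=ctrl.read_state();print(s['eef_pos'],s['force'],s['width'],s['gripper_force'])
im2,d,P2,T,f,c=snap('scene'); im,d,P,T,f,c=snap('side');
save('v5',np.hstack([cv2.resize(im2[140:220,240:340],(375,300)),cv2.resize(im[190:270,260:360],(375,300))]))
```

```text
[424.43099949  65.04424383  44.32409668] [-0.66209255 -0.43500847 -3.06732308] 52.28984140382209 63.42872902750969
```

View pics/v5.png

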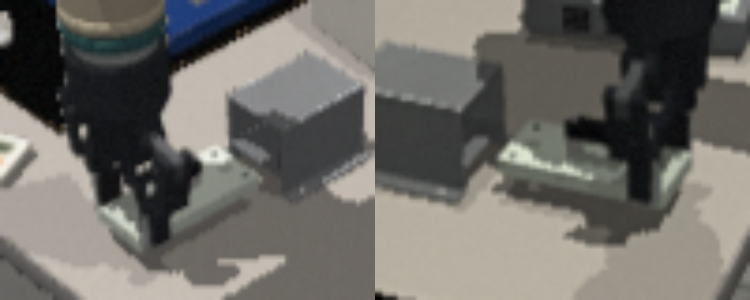

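play_rows:
  targets:
    - [1, 0, 0, 0.5, 0]
    - [1, 0, 0, 1.0, 0]
    - [1, 0, 0, 1.4, 0]
    - [1, 0, 0, 1.7, 0]
    - [1, 0, 0, 1.8, 0]
    - [1, 0, 0, 1.9, 0]
    - [1, 0, 0, 1.9, 0]

```text
clock: 7.9
eef_pos: [427.2, 65.5, 25.7]
tool_rot: [-3.141, -0.001, 3.098]
force: [0.2, 0.3, -2.5]
width: 52.5
gripper_force: 63.5
```

play_rows:
  targets:
    - [1, 0, 0, 0.1, 0]
    - [1, 0, 0, 0.2, 0]
    - [1, 0, 0, 0.25, 0]
    - [1, 0, 0, 0.25, 0]

```text
clock: 8.3
eef_pos: [427.4, 65.5, 23.9]
tool_rot: [-3.141, 0.001, 3.098]
force: [-1.7, -0.2, 5.9]
width: 52.5
gripper_force: 64.4
```

play_rows:
  targets:
    - [1, 0, 0, 0.06, 0]
    - [0.3, 0, 0, 0.06, 0]
    - [0.2, 0, 0, 0.06, 0]
    - [0.1, 0, 0, 0.06, 0]
    - [0, 0, 0, 0.06, 0]
    - [0, 0, 0, 0.06, 0]

```text
clock: 8.9
eef_pos: [427.4, 65.6, 22.6]
tool_rot: [3.142, -0.0, 3.098]
force: [-0.1, -0.6, -0.6]
width: 85.1
gripper_force: 0.0
```

play_rows:
  targets:
    - [0, 0, 0, -3, 0]
    - [0, 0, 0, -7, 0]
    - [0, 0, 0, -11, 0]
    - [0, -3, 0, -13, 0]
    - [0, -3, 0, -13, 0]
    - [0, -3, 0, -13, 0]

```text
clock: 9.5
eef_pos: [457.7, 63.7, 152.8]
tool_rot: [3.142, 0.001, 3.096]
force: [0.4, -0.6, 0.1]
width: 85.2
gripper_force: 0.0
```

```bash
cat > pl.py <<'E'
from h import *
s=ctrl.read_state();print(s['eef_pos'],s['tool_rot'],s['clock'])
im,d,P,T,f,c=snap('wrist')
r=ctrl.trace('wrist','platen_centre'); h=ctrl.trace('wrist','platen_handle')
print(len(r),len(h))
m=np.zeros((400,640),bool)
for q in r[:1]+h[:1]: m|=q['pixels']; print(q['confidence'],q['bbox'])
m=cv2.dilate(m.astype(np.uint8),np.ones((9,9)))>0
p=P[m]
for lo,hi in((8,17),(32,46)):
  a=p[(p[:,2]>lo)&(p[:,2]<hi)]
  R0=cv2.minAreaRect(a[:,:2].astype(np.float32)); print(lo,len(a),R0,cv2.boxPoints(R0).round(1).tolist(),np.median(a,axis=0))
E
python3 pl.py; python3 -c "
from h import *
im=snap('wrist')[0]; save('v6',im)"
```

```text
[457.70655941  63.74397049 152.80650005] [3.14157964e+00 7.38896297e-04 3.09637687e+00] 9.5
2 1
0.7 [289.5, 142.9, 351.9, 264.4]
0.63 [287.8, 142.3, 352.7, 267.0]
8 6213 ((474.2044372558594, 63.43668746948242), (54.14509582519531, 120.63591003417969), 87.62225341796875) [[412.79998779296875, 38.900001525878906], [533.2999877929688, 33.900001525878906], [535.5999755859375, 88.0], [415.1000061035156, 93.0]] [462.98811973  63.79333114  12.69961134]
32 737 ((473.4707946777344, 63.27472686767578), (13.790688514709473, 39.82939147949219), 87.77996063232422) [[453.29998779296875, 57.20000076293945], [493.1000061035156, 55.599998474121094], [493.6000061035156, 69.4000015258789], [453.79998779296875, 70.9000015258789]] [471.79682124  63.48056473  38.33296981]
```

View pics/v6.png

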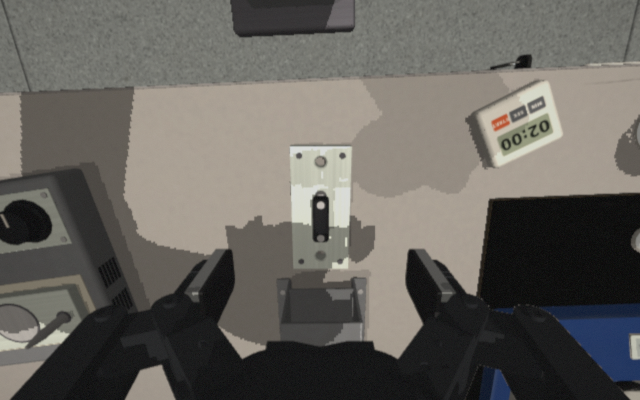

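play_rows:
  targets:
    - [0, -1.63, 0.04, 3, -0.2]
    - [0, -1.63, 0.04, 7, -0.2]
    - [0, -1.63, 0.04, 9.5, -0.2]
    - [0, -1.63, 0.04, 11.05, -0.2]
    - [0, -1.63, 0.04, 11.05, -0.2]
    - [1, -1.63, 0.04, 11.05, -0.2]
    - [1, -1.63, 0.04, 11.05, -0.2]
    - [1, -1.63, 0.04, 11.05, -0.2]
    - [1, -1.63, 0.04, 11.05, -0.2]
    - [1, -1.63, 0.04, 11.05, -0.2]

```text
clock: 10.7
eef_pos: [474.0, 63.8, 42.8]
tool_rot: [-3.142, 0.001, 3.101]
force: [-4.6, -1.3, 32.0]
width: 12.7
gripper_force: 58.0
```

play_rows:
  targets:
    - [1, 0, 0, 0, 0]
    - [1, 0, 0, 0, 0]
    - [1, 0, 0, -1, 0]
    - [1, 0, 0, -3, 0]
    - [1, 0, 0, -6, 0]
    - [1, 0, 0, -10, 0]
    - [1, 0, 0, -12, 0]
    - [1, 0, 0, -12, 0]
    - [1, 0, 0, -12, 0]

```text
clock: 11.6
eef_pos: [473.4, 63.3, 162.3]
tool_rot: [-3.141, 0.0, 3.101]
force: [-0.3, -0.4, -2.2]
width: 12.8
gripper_force: 59.1
```

Run:
```python
from h import *
P=np.load('scene_P.npy')
def pins(P,tag):
  th=np.radians(5.9);S=np.array([557.2,-216.9])
  for s in(46,-46):
    g=S+s*np.array([-np.sin(th),np.cos(th)])
    m=(np.hypot(P[...,0]-g[0],P[...,1]-g[1])<13)&(P[...,2]>60)&(P[...,2]<90)
    q=P[m]; print(tag,s,g.round(1),len(q),q.mean(0).round(1) if len(q) else '')
pins(P,'scene'); 
for n in('scene','side'): pins(snap(n)[2],n)
m=(np.hypot(P[...,0]-636,P[...,1]+217)<110)&(P[...,0]>615); print(np.nanmax(P[m],axis=0),len(P[m]), np.nanmin(P[m&(P[...,2]>20)],axis=0))
```

```text
scene 46 [ 552.5 -171.1] 21 [ 549.7 -172.1   70.1]
scene -46 [ 561.9 -262.7] 22 [ 560.2 -262.8   71. ]
scene 46 [ 552.5 -171.1] 19 [ 550.4 -171.9   70.8]
scene -46 [ 561.9 -262.7] 22 [ 559.8 -262.9   71.3]
side 46 [ 552.5 -171.1] 0 
side -46 [ 561.9 -262.7] 0 
[ 745.97643104 -108.09573857  221.09179196] 5774 [ 615.05872466 -292.25070855   20.148274  ]
```

play_rows:
  targets:
    - [1, 0, -2, -1, 6]
    - [1, 0, -5, -1, 14]
    - [1, -1, -8, -1, 22]
    - [1, -2, -11, -1, 30]
    - [1, -3, -14, -1, 38]
    - [1, -5, -17, -1, 46]
    - [1, -6, -20, -1, 54]
    - [1, -7, -23, -1, 62]
    - [1, -8.5, -26, -1, 70]
    - [1, -9.5, -27.6, -1, 77]

```text
clock: 12.7
eef_pos: [556.9, -219.0, 170.3]
tool_rot: [-3.139, 0.001, 1.749]
force: [-0.4, -0.2, -1.9]
width: 12.8
gripper_force: 59.1
```

play_rows:
  targets:
    - [1, 0, 0, 0, 4.8]
    - [1, 0, 0, 0, 4.8]
    - [1, 0, 0, 1, 4.8]
    - [1, 0, 0, 2.5, 4.8]
    - [1, 0, 0, 2.5, 4.8]
    - [1, 0, 0, 2.5, 4.8]

```text
clock: 13.3
eef_pos: [556.8, -215.2, 146.1]
tool_rot: [-3.14, -0.001, 1.675]
force: [0.0, -0.3, -2.1]
width: 12.8
gripper_force: 59.0
```

Run:
```python
from h import *
s=ctrl.read_state();print(s['eef_pos'],s['tool_rot'],s['clock'],s['force'])
a,_,Pa,*_=snap('scene'); b,_,Pb,*_=snap('side'); w,_,Pw,*_=snap('wrist')
save('s7',a);save('sd7',b);save('w7',w);np.save('w7P.npy',Pw);np.save('s7P.npy',Pa)
save('v7',np.hstack([cv2.resize(a[170:270,320:420],(300,300)),cv2.resize(w,(480,300))]))
# plate top (expected z ~ TCP-30)
z=s['eef_pos'][2]-30
for n,P in(('wrist',Pw),('scene',Pa),('side',Pb)):
  m=(abs(P[...,2]-z)<4)&(np.hypot(P[...,0]-557,P[...,1]+217)<75)
  q=P[m]; r=cv2.minAreaRect(q[:,:2].astype(np.float32)); print(n,len(q),q[:,2].mean(),r,cv2.boxPoints(r).round(1).tolist())
```

```text
[ 556.82452759 -215.17427037  146.10241398] [-3.13959419e+00 -1.13070002e-03  1.67486811e+00] 13.3 [ 0.04986516 -0.31691409 -2.05998698]
wrist 11167 116.8821402091448 ((557.0307006835938, -216.41888427734375), (54.29949188232422, 120.91859436035156), 5.790129661560059) [[523.9000244140625, -159.0], [536.0999755859375, -279.29998779296875], [590.0999755859375, -273.79998779296875], [577.9000244140625, -153.5]]
scene 539 114.80600407161991 ((555.8239135742188, -214.62229919433594), (58.18133544921875, 121.06541442871094), 6.599130153656006) [[520.0, -157.8000030517578], [533.9000244140625, -278.1000061035156], [591.7000122070312, -271.3999938964844], [577.7999877929688, -151.10000610351562]]
side 222 115.03026547194747 ((560.0963745117188, -212.08555603027344), (55.80039596557617, 123.58666229248047), 6.243152141571045) [[525.5999755859375, -153.6999969482422], [539.0999755859375, -276.5], [594.5999755859375, -270.5], [581.0999755859375, -147.60000610351562]]
```

View pics/v7.png

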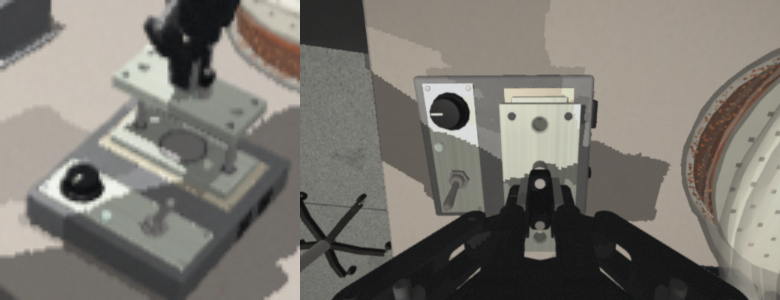

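Run:
```python
from h import *
for nm,P in(('w',np.load('w7P.npy')),('s',np.load('s7P.npy'))):
  q=P[np.isfinite(P[...,2])]
  for th in(5.5,5.9,6.3):
    t=np.radians(th);A=np.array([[np.cos(t),np.sin(t)],[-np.sin(t),np.cos(t)]])
    l=(q[:,:2]-[557.0,-216.4])@A.T
    k=(abs(q[:,2]-38)<3.5)&(l[:,0]>-145)&(l[:,0]<75)&(abs(l[:,1])<100); a=l[k]
    f=[]
    for y0 in range(-60,80,20):
      b=a[(abs(a[:,1]-y0)<10)]; f.append((y0,len(b),*(np.percentile(b[:,0],[.3,99.7]).round(1) if len(b)>20 else ())))
    g=[]
    for x0 in range(-110,50,20):
      b=a[(abs(a[:,0]-x0)<10)]; g.append((x0,*(np.percentile(b[:,1],[.3,99.7]).round(1) if len(b)>20 else ())))
    print(nm,th,f,g)
```

```text
w 5.5 [(-60, 1916, np.float64(-123.4), np.float64(54.4)), (-40, 1964, np.float64(-123.5), np.float64(54.5)), (-20, 2381, np.float64(-123.8), np.float64(53.8)), (0, 2594, np.float64(-123.8), np.float64(53.7)), (20, 2761, np.float64(-124.2), np.float64(53.5)), (40, 1925, np.float64(-124.7), np.float64(54.1)), (60, 4813, np.float64(-124.7), np.float64(52.9))] [(-110, np.float64(-79.7), np.float64(77.5)), (-90, np.float64(-79.1), np.float64(77.7)), (-70, np.float64(-76.6), np.float64(78.5)), (-50, np.float64(-78.0), np.float64(78.6)), (-30, np.float64(53.4), np.float64(78.9)), (-10, np.float64(59.6), np.float64(79.0)), (10, np.float64(59.8), np.float64(79.2)), (30, np.float64(54.0), np.float64(79.3))]
w 5.9 [(-60, 1920, np.float64(-123.8), np.float64(53.9)), (-40, 1960, np.float64(-123.8), np.float64(54.2)), (-20, 2356, np.float64(-123.8), np.float64(53.7)), (0, 2613, np.float64(-123.8), np.float64(53.8)), (20, 2767, np.float64(-124.1), np.float64(53.5)), (40, 1910, np.float64(-124.4), np.float64(54.6)), (60, 4843, np.float64(-124.3), np.float64(53.3))] [(-110, np.float64(-78.9), np.floa
[... 2432 characters left out ...]
.3 [(-60, 354, np.float64(-125.6), np.float64(52.5)), (-40, 253, np.float64(-126.5), np.float64(52.1)), (-20, 182, np.float64(-125.7), np.float64(44.1)), (0, 225, np.float64(-125.8), np.float64(37.1)), (20, 217, np.float64(-125.9), np.float64(37.9)), (40, 149, np.float64(-125.7), np.float64(39.4)), (60, 158, np.float64(-124.5), np.float64(37.5))] [(-110, np.float64(-79.6), np.float64(77.9)), (-90, np.float64(-80.0), np.float64(78.4)), (-70, np.float64(-79.9), np.float64(77.2)), (-50, np.float64(-79.4), np.float64(77.7)), (-30, np.float64(-79.3), np.float64(77.4)), (-10, np.float64(-79.8), np.float64(78.0)), (10, np.float64(-79.6), np.float64(79.5)), (30, np.float64(-80.1), np.float64(77.8))]
```

play_rows:
  targets:
    - [1, 0, 0, 1, 0]
    - [1, 0, 0, 1.8, 0]
    - [1, 0, 0, 2.2, 0]
    - [1, 0, 0, 2.5, 0]
    - [1, 0, 0, 2.8, 0]
    - [1, 0, 0, 2.8, 0]

```text
clock: 14.05
eef_pos: [557.4, -215.6, 118.8]
tool_rot: [-3.141, -0.0, 1.674]
force: [-0.8, 0.0, -2.6]
width: 12.5
gripper_force: 59.1
```

play_rows:
  targets:
    - [1, 0, 0, 0.3, 0]
    - [1, 0, 0, 0.6, 0]
    - [1, 0, 0, 0.9, 0]
    - [1, 0, 0, 1.1, 0]
    - [1, 0, 0, 1.1, 0]

```text
clock: 14.55
eef_pos: [557.3, -215.6, 107.8]
tool_rot: [-3.141, -0.0, 1.674]
force: [-0.1, 0.2, -2.6]
width: 12.3
gripper_force: 59.1
```

play_rows:
  targets:
    - [1, 0, 0, 0.3, 0]
    - [1, 0, 0, 0.6, 0]
    - [1, 0, 0, 0.9, 0]
    - [1, 0, 0, 1.2, 0]
    - [1, 0, 0, 1.4, 0]
    - [1, 0, 0, 1.5, 0]
    - [1, 0, 0, 1.6, 0]
    - [1, 0, 0, 1.6, 0]

```text
clock: 15.35
eef_pos: [557.5, -215.7, 92.1]
tool_rot: [-3.142, -0.0, 1.674]
force: [-0.1, 0.2, -2.7]
width: 12.7
gripper_force: 59.1
```

play_rows:
  targets:
    - [1, 0, 0, 0.06, 0]
    - [1, 0, 0, 0.12, 0]
    - [1, 0, 0, 0.18, 0]
    - [1, 0, 0, 0.18, 0]

```text
clock: 15.75
eef_pos: [557.6, -215.7, 90.9]
tool_rot: [3.141, 0.0, 1.674]
force: [-1.5, 0.5, 3.2]
width: 12.7
gripper_force: 59.8
```

play_rows:
  targets:
    - [1, 0, 0, 0.05, 0]
    - [1, 0, 0, 0.1, 0]
    - [1, 0, 0, 0.1, 0]

```text
clock: 16.05
eef_pos: [557.6, -215.7, 90.9]
tool_rot: [3.141, 0.001, 1.674]
force: [-3.7, 0.3, 11.3]
width: 12.5
gripper_force: 60.9
```

```bash
cat > lv.py <<'E'
from h import *
for n in('scene','wrist','side'):
  P=snap(n)[2]; q=P[np.isfinite(P[...,2])]
  t=np.radians(5.9);l=(q[:,:2]-[557.0,-216.4])@np.array([[np.cos(t),np.sin(t)],[-np.sin(t),np.cos(t)]]).T
  for y0 in(-52,-30,0,30,56):
    k=(abs(l[:,1]-y0)<5)&(abs(l[:,0])<25)&(q[:,2]<75)&(q[:,2]>44); z=q[k,2]; print(n,y0,k.sum(),np.median(z).round(1) if len(z) else '')
  k=(abs(l[:,0]+100)<5)&(abs(l[:,1]+10)<10); print('deck',np.median(q[k,2]))
E
python3 lv.py
```

```text
scene -52 57 59.9
scene -30 51 59.6
scene 0 25 60.3
scene 30 41 59.4
scene 56 38 59.7
deck 485.6600538184083
wrist -52 382 60.4
wrist -30 1 60.4
wrist 0 343 60.6
wrist 30 1722 60.6
wrist 56 2071 60.6
deck 39.62522560219503
side -52 10 58.5
side -30 10 58.2
side 0 18 58.1
side 30 22 58.7
side 56 65 54.0
deck -795.5795978660816
```

play_rows:
  targets:
    - [1, 0, 0, -0.08, 0]
    - [0.7, 0, 0, -0.08, 0]
    - [0.5, 0, 0, -0.08, 0]
    - [0.3, 0, 0, -0.08, 0]
    - [0.3, 0, 0, -0.08, 0]
    - [0.3, 0, 0, -1.5, 0]
    - [0.3, 0, 0, -4, 0]
    - [0.3, 0, 0, -6, 0]
    - [0.3, 0, 0, -6, 0]

```text
clock: 17.1
eef_pos: [559.8, -216.1, 153.1]
tool_rot: [3.136, 0.002, 1.674]
force: [-0.3, -0.4, 0.3]
width: 59.9
gripper_force: 0.0
```

play_rows:
  targets:
    - [1, -2, -3, 0, 0]
    - [1, -4, -6, 0, 0]
    - [1, -6.3, -9.1, 0, 0]
    - [1, -6.3, -9.1, 0, 0]
    - [1, -6.3, -9.1, 0, 0]
    - [1, -6.3, -9.1, 0, 0]

```text
clock: 17.7
eef_pos: [474.4, -286.9, 149.5]
tool_rot: [3.14, -0.001, 1.675]
force: [1.4, 0.7, -0.5]
width: 0.2
gripper_force: 0.0
```

```bash
python3 lv.py | grep -v side; python3 -c "
from h import *
s=ctrl.read_state();print(s['eef_pos'],s['tool_rot'],s['width'])
im=snap('scene')[0]; save('v8',cv2.resize(im[190:290,310:430],(600,500)))"
```

```text
scene -52 61 59.8
scene -30 20 59.3
scene 0 16 59.5
scene 30 17 60.0
scene 56 38 59.8
deck 37.92340468362033
wrist -52 739 60.6
wrist -30 951 60.6
wrist 0 660 60.6
wrist 30 1282 60.7
wrist 56 1257 60.7
deck 39.68207443719686
deck 485.1028732841854
[ 474.4978152  -286.56509732  149.44364387] [ 3.14086739e+00 -4.40635954e-04  1.67584014e+00] -0.0674048016683416
```

View pics/v8.png

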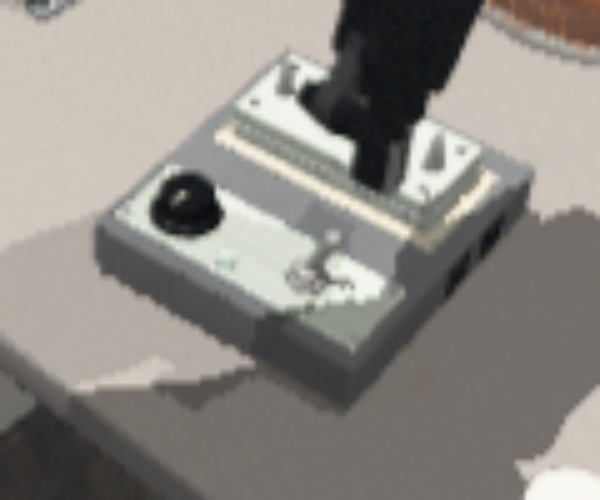

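play_rows:
  targets:
    - [1, 0, 0, 3, 0]
    - [1, 0, 0, 6.4, 0]
    - [1, 0, 0, 6.4, 0]
    - [1, 0.6, 0, 6.4, 0]
    - [1, 1.0, 0, 6.4, 0]
    - [1, 1.4, 0, 6.4, 0]
    - [1, 1.8, 0, 6.4, 0]
    - [1, 2.1, 0, 6.4, 0]
    - [1, 2.5, 0, 6.4, 0]
    - [1, 2.5, 0, 6.4, 0]

```text
clock: 18.9
eef_pos: [471.8, -263.8, 85.9]
tool_rot: [3.14, 0.002, 1.674]
force: [0.4, -3.9, 0.2]
width: -0.1
gripper_force: 2.0
```

play_rows:
  targets:
    - [1, -1, 0, 0, 0]
    - [1, -2, 0, -3, 0]
    - [1, -2, 0, -7, 0]
    - [1, -4, 0, -11, 0]
    - [1, -6, -3, -14, 0]
    - [1, -6, -3, -14, 0]

```text
clock: 19.5
eef_pos: [445.3, -330.8, 228.8]
tool_rot: [3.14, 0.006, 1.667]
force: [0.6, -1.2, -0.9]
width: 0.1
gripper_force: 0.0
```

```bash
python3 - <<'E'
from h import *
s=ctrl.read_state();print(s['eef_pos'],s['clock'],s['force'])
im2,d,P2,T,f,c=snap('scene')
m=np.zeros((400,640),bool);m[225:256,360:390]=1
q=P2[m]; q=q[(q[:,2]>66)&(q[:,2]<82)]; print(len(q),q.mean(0))
b=snap('side')[0]
save('v9',np.hstack([cv2.resize(im2[190:290,310:430],(480,400)),cv2.resize(b[140:340,250:400],(300,400))]))
for k in('beaker_at','timer_at','jar_kcl_at'):
  for r in ctrl.search_frame('scene',k)[:1]: print(k,r)
E
python3 lv.py | grep -v side
```

```text
[ 445.29110482 -330.83731581  228.83524385] 19.5 [ 0.55647952 -1.22390023 -0.87317253]
18 [ 467.85803237 -246.82313554   73.4779294 ]
beaker_at {'bbox': [205.4, 145.2, 220.3, 167.4], 'confidence': 0.6}
timer_at {'bbox': [221.4, 176.2, 246.7, 187.7], 'confidence': 0.72}
jar_kcl_at {'bbox': [411.2, 283.0, 437.4, 312.7], 'confidence': 0.93}
scene -52 58 60.2
scene -30 38 59.5
scene 0 34 59.9
scene 30 37 59.7
scene 56 38 59.5
deck 37.587888658169675
wrist -52 510 60.7
wrist -30 597 60.6
wrist 0 418 60.7
wrist 30 749 60.7
wrist 56 694 60.8
deck 39.73537317873797
deck -795.8266061842824
```

View pics/v9.png

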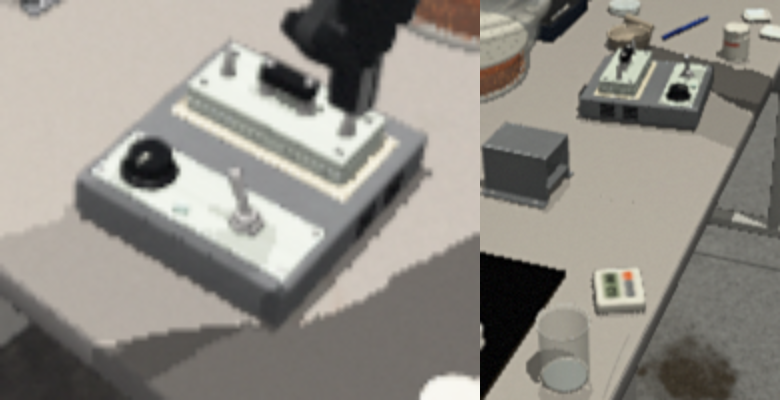

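The toggle leans to the dial again, so it is on (tip at y = -247 mm, as at the start). The platen sits level over both pins with its top at 60 mm. The beaker, timer and jar have not moved.

```bash
python3 -c "
from cell import ctrl
print(ctrl.finish_job())"
```

```text
the job is handed in; nothing more can be done
None
```

The job is done and handed in: I flipped the toggle off, laid the platen on the bench, seated it level on both pins and released it, then flipped the toggle back on, finishing at about 20 s with the beaker, timer and jar where they were.

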